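# Load the spring test stand with slotted weights, slots staggered

### The job

Load the spring test stand: on its weight carrier, one slotted weight has crept halfway out along its slot, so push it fully home around the stem, then hang the second slotted weight from the bench on top of it, also fully home, with its slot facing the opposite way so that neither can slide off. Both must lie flat with their whole weight on the sprung pan. Leave the small wrench, seal plate and blanking cap lying where they are.

Things in the scene. Friction and masses are not known exactly. Their poses are not given: they have to be found in the camera images.
- stand: spring test stand, fixed on the bench: grey base plate 110 x 165 x 14 mm, steel cup 44 mm across holding a coil spring, upright dial gauge beside it on the stand's +y side, all below pan level. Origin on the bench under the carrier's axis; z up. Above the pan there is nothing but the stem and the weight.
- pan (a point): centre of the round pan's top face (56 mm across, about 150 mm above the bench, sinks with the load), on the axis of its stem. Stem 8 mm in diameter, rigid sideways, with a round head 22 mm across from 46 to 56 mm above the pan. The head does not pass a weight's slot: weights come on sideways between pan (or lower weight) and head.
- carrier (a joint): how far the sprung carrier (pan and stem) has sunk, m; 0 with one weight on it, about 0.0054 with both; stops at -0.006 and 0.012; spring 600 N/m
- lower_weight: weight on the pan: plain steel disc 66 mm across, 14 mm thick, 0.33 kg, radial slot 13 mm wide from rim to centre (end rounded, 6.5 mm radius about the centre). Origin: underside centre; x points out of the slot's mouth; z up. At first it lies 14 to 19 mm off the axis, stem in the outer slot; pushed along its x at the rim opposite the mouth, it slides until the slot's end meets the stem.
- lower_weight_slot (a point): middle of the slot's mouth on the rim of the lower weight, 33 mm from its centre, at half thickness
- upper_weight: second slotted weight, the same shape and size, lying flat on the bench to the right of the stand. Origin: centre of its underside; x axis points along the slot out of its mouth; z up. It can be gripped across its rim from above.
- upper_weight_slot (a point): middle of the slot's mouth on the rim of the second weight, 33 mm from its centre, at half thickness
- wrench: bystander: small steel combination wrench 156 x 22 x 8 mm lying behind the second weight; origin at its underside's centre, long side along its x
- seal_plate: bystander: round steel flange plate 66 mm across, 10 mm high, with small holes and no slot, to the left of the stand; origin at its underside's centre
- blanking_cap: bystander: round yellow blanking cap 62 mm across, 17 mm high, near the bench's front edge; origin at its underside's centre

How it is judged:
By the outcome, as a careful person would: the job done as asked, in the order asked, and still so for the second after the job is handed in, with the robot touching nothing.
It also fails if it takes over 54 s, if anything falls off the work surface, if the arm or the gripper's body presses on something with over 40 N, if the wrist force passes 120 N, or if a joint passes its speed limit or range.

### The arm

A 6-joint arm with a two-finger parallel gripper is mounted at the origin on a cart in front of the work surface, level with it; the furniture and walls round the work are solid. World frame = base frame: x ahead of the robot, y to its left, z up, the work surface at z = 0. Lengths are in m, angles in rad, forces in N, time in s.
With the tool pointing down it reaches from about 0.425 to 0.925 m from the base axis. Payload 12.5 kg.
Tool frame: the origin (TCP) lies on the front face of the gripper's body, between the roots of the fingers; the fingertips stand 73 mm ahead of it and the grasp point (between the pads) lies 54 mm ahead of it (hold_point_z is the distance from the TCP to the grasp point, in m); z points along the fingers, x is the direction in which the jaws open and shut, and the axes are right-handed (so a half turn about z gives the same grasp; the last joint's range is limited). The gripper opens to 85 mm and grips with 20 to 120 N. Pads are 22 mm wide; open, the fingers measure 114 mm over their backs; the gripper's body (76 mm by 85 mm) begins 54 mm behind the grasp point. The pads swing forward as they close: fully open they stand 13 mm farther back than shut.
Start: joints at [-1.243, 0.491, 1.559, -0, 1.092, -0.106], TCP at [0.263, -0.567, 0.304] pointing down, gripper open.
Joint ranges: [-3.1, 3.1], [-0.84, 2.19], [0.05, 2.79], [-1.13, 4.28], [0.06, 2.93], [-2.69, 2.69]. Speed limits (rad/s): [2.22, 2.22, 2.79, 3.14, 3.14, 3.14].

### API

Orientations are given as a unit quaternion [w, x, y, z].
In Python, from station import * gives the robot as it stands.
- The arm moves only by the tool send_rows, never from a script. Its argument "motion" is a list of rows, each a list of 5 numbers: the shift along the tool's x, y, z in units of 40 mm (1.0 is 40 mm), then the turn about the tool's z in units of 5 degrees (1.0 is 5 degrees), then the finger opening in mm, from 0 to 85.4. A call has 1 to 20 rows; each row is the pose to reach, as a shift and turn from the pose measured when the call began, along the tool's axes at that moment; what a row does not reach only later rows make up. A row lasts 1/10 s, in which the tool goes at most 50 mm and 8.59 degrees, less where a joint would pass 70% of its speed; a pose out of reach is approached as far as the arm can. A call with a gripper value outside its range is refused whole. The fingers move at their own pace and stop on an object; "newtons" is the grip in N (left out, the last holds). Time passes only in rows, so rows that repeat a pose let the fingers close. It gives the time, the measured TCP pose, the force and the opening at its end, in the units of the state.
- read_state(): the state, without advancing time (a new reading comes with each control period).
- camera(name): name is "scene" or "top" or "wrist"; returns (picture, depth): 384x512x3 uint8, red, green, blue; 384x512 float32, m along the optical axis (not along the pixel's ray), 0 where there is no reading.
- camera_params(name): a dict with "K" (3x3 intrinsics, pixels), "xyz" and "attitude" of the camera in the world; the wrist camera has in their place "T_tool_cam" (4x4, takes a point from camera to tool coordinates, whose origin is the TCP and whose axes are the tool frame's). Camera axes: x right, y up, looking along -z (the intrinsics and any distortion apply to the point x, -y, -z); pixel columns grow to the right and rows downward; lengths in m; the calibration is good to about 2 mm. A picture is of the moment at which its call begins: read the wrist's pose just before it. camera_params takes no time and is no camera call.
- job_done(): hands the job in, once; it reports no verdict.
The state is a dict: "time_s": time; "qpos": joint angles; "dq": joint speeds; "effort": joint torques, N m; "eef_pos": TCP position; "tool_rot": TCP orientation; "force": force on the tool from outside, world axes, zero at the start; "ft_torque": the same for the moment, N m; "finger_gap": opening from 0.0 (shut) to 1.0 (fully open).
Only numpy, scipy, OpenCV 4.12 (cv2) and the standard library are available. Lean on these libraries where they do the work, as an engineer would, in place of code of your own. Each camera call takes 0.05 s, during which the arm holds its last target. There are 200 camera calls.

## Working session

There is one attempt and no reset: what is moved stays moved. The work goes in short steps, Python scripts to look and compute and a tool call to move; the robot and the scene stay as the last step left them, time stands still between calls to the robot, and variables do not carry over. Pictures are saved under pics/ and viewed, about 8 in all and at most 12, crops included, and the job is handed in when it is done.

Besides the shell and the picture viewer there is one more tool, called after "Call:" as a command line: name --pt "numbers of a row" for each row, then --argument value for the rest. send_rows: Moves the arm, as the interface text tells. Its arguments: {"type":"object","properties":{"motion":{"type":"array","items":{"type":"array","items":{"type":"number"}}},"newtons":{"type":"number"}},"required":["motion"]}

```bash
mkdir -p pics; ls
cat > h.py <<'E'
from station import *
import numpy as np, cv2
from scipy.spatial.transform import Rotation as R
def rot(q): return R.from_quat([q[1],q[2],q[3],q[0]]).as_matrix()
def pose(name):
    p=camera_params(name)
    if 'T_tool_cam' in p:
        s=read_state(); T=np.eye(4); T[:3,:3]=rot(s['tool_rot']); T[:3,3]=s['eef_pos']; return p,T@np.array(p['T_tool_cam'])
    T=np.eye(4); a=np.array(p['attitude']); T[:3,:3]=rot(a) if a.size==4 else a; T[:3,3]=p['xyz']; return p,T
def shot(name,f):
    p,T=pose(name); im,d=camera(name); cv2.imwrite('pics/'+f+'.png',im[:,:,::-1]); np.savez('pics/'+f,d=d,T=T,K=p['K'],im=im); return im,d,T,np.array(p['K'])
def load(f): z=np.load('pics/'+f+'.npz'); return z['im'],z['d'],z['T'],z['K']
def cloud(d,T,K):
    v,u=np.mgrid[:d.shape[0],:d.shape[1]]
    P=np.stack([(u-K[0,2])/K[0,0]*d,-(v-K[1,2])/K[1,1]*d,-d],-1)
    return P@T[:3,:3].T+T[:3,3]
def ray(u,v,z,T,K):
    r=T[:3,:3]@np.array([(u-K[0,2])/K[0,0],-(v-K[1,2])/K[1,1],-1]); return T[:3,3]+r*(z-T[2,3])/r[2]
E
python3 - <<'E'
from h import *
print(read_state())
for n in ('scene','top','wrist'): print(camera_params(n))
a=shot('scene','s0');b=shot('top','t0')
cv2.imwrite('pics/v0.png',np.vstack([cv2.resize(x[0],(400,300)) for x in (a,b)])[:,:,::-1])
E
```

```text
pics
{'time_s': 0.0, 'qpos': array([-1.24261616e+00,  4.91547802e-01,  1.55947667e+00, -6.70048788e-06,
        1.09172349e+00, -1.05562768e-01]), 'dq': array([ 0.00179381,  0.00021442, -0.00049462,  0.00051227,  0.00081875,
       -0.00179993]), 'effort': array([-5.48839947e-03, -6.18451452e+01, -2.61594021e+01, -3.34503202e-04,
        4.14443290e-03,  4.07637026e-05]), 'eef_pos': array([ 0.26265713, -0.56695163,  0.30332563]), 'tool_rot': array([-3.58241046e-04,  8.42695794e-01, -5.38389696e-01, -4.53161550e-04]), 'force': array([0.67197617, 0.29771265, 0.0068604 ]), 'ft_torque': array([-0.01420947, -0.01910676, -0.0093983 ]), 'finger_gap': 1.0014777729018371}
{'K': array([[438.50419996,   0.        , 251.15672026],
       [  0.        , 438.50419996, 193.34722974],
       [  0.        ,   0.        ,   1.        ]]), 'xyz': array([-0.14270306,  0.63462422,  0.66164294]), 'attitude': array([-0.36902039, -0.20645714,  0.44445343,  0.78972182])}
{'K': array([[346.48521637,   0.        , 254.46556525],
       [  0.        , 346.48521637, 186.97898278],
       [  0.        ,   0.        ,   1.        ]]), 'xyz': array([0.34993114, 0.04009233, 0.96011384]), 'attitude': array([ 0.73252675,  0.07882479, -0.06980563, -0.6725462 ])}
{'K': array([[285.13391201,   0.        , 250.62948564],
       [  0.        , 285.13391201, 191.84513737],
       [  0.        ,   0.        ,   1.        ]]), 'T_tool_cam': array([[ 9.99999694e-01, -1.62507942e-04,  7.64972704e-04,
        -4.48417301e-04],
       [ 8.24427254e-05, -9.50814891e-01, -3.09759643e-01,
        -8.03432107e-02],
       [ 7.77685840e-04,  3.09759611e-01, -9.50814587e-01,
        -7.03262512e-02],
       [ 0.00000000e+00,  0.00000000e+00,  0.00000000e+00,
         1.00000000e+00]])}
```

View pics/t0.png

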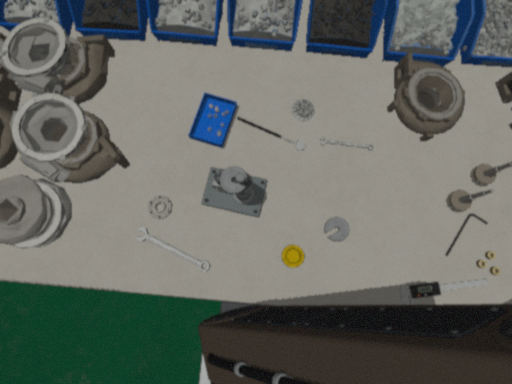

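View pics/s0.png

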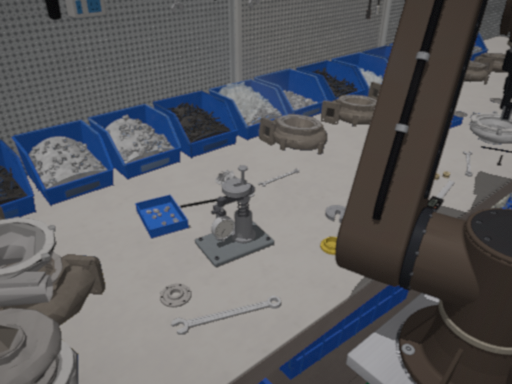

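The top view shows the stand at about (237,190), the upper weight at (336,229) with its slot to the left, the cap at (292,256), the wrench at (347,145) and the seal plate at (160,207). The scene view agrees.

Run:
```python
from h import *
im,d,T,K=load('t0')
a=cv2.resize(im[150:230,190:290],(800,640),interpolation=cv2.INTER_CUBIC)[:600]
b=cv2.resize(im[209:249,311:361],(400,320),interpolation=cv2.INTER_CUBIC)
i2=load('s0')[0][155:255,190:280]
c=cv2.resize(i2,(360,400),interpolation=cv2.INTER_CUBIC)
o=np.zeros((600,800,3),np.uint8); o[:300,:400]=cv2.resize(a,(400,300)); 
a=cv2.resize(im[150:220,195:275],(440,385),interpolation=cv2.INTER_CUBIC)
o[:]=0;o[:385,:440]=a;o[:400,440:800]=c;o[390:600,:262]=cv2.resize(b,(262,210))
cv2.imwrite('pics/v1.png',o[:,:,::-1])
for n,u,v,z in (('uw',336,229,.014),('cap',292,256,.017),('wrench',347,145,.008),('seal',160,207,.01),('stem',234,174,.2)): print(n,ray(u,v,z,T,K),cloud(d,T,K)[v,u])
P=cloud(d,T,K)
for lo,hi in ((.142,.175),(.19,.22)):
  m=(P[...,2]>lo)&(P[...,2]<hi); m[:,:200]=0;m[:,275:]=0;m[:150]=0;m[220:]=0
  print(lo,m.sum(),P[m].mean(0),P[m].min(0),P[m].max(0))
m=(P[...,2]>.008)&(P[...,2]<.022);m[:215]=0;m[245:]=0;m[:,318:]&=1;m[:,:318]=0;m[:,356:]=0
print('uwcloud',m.sum(),P[m].mean(0),P[m].min(0),P[m].max(0))
```

```text
uw [ 0.45384255 -0.16995674  0.014     ] [ 0.4551398  -0.17257904  0.00218849]
cap [ 0.37164652 -0.05502347  0.017     ] [ 3.72038771e-01 -5.67415812e-02 -3.57823218e-05]
wrench [ 0.69864218 -0.19402343  0.008     ] [ 0.70204974 -0.19631118 -0.00130392]
seal [0.47353899 0.31721079 0.01      ] [ 0.47503701  0.32056922 -0.00151455]
stem [0.53783903 0.10557462 0.2       ] [0.54648269 0.10858677 0.16503519]
0.142 677 [0.53219726 0.10610746 0.16037458] [0.50179291 0.06426099 0.14214984] [0.56700468 0.15592642 0.1688578 ]
0.19 74 [0.53171378 0.09108311 0.20615015] [0.5217551  0.08177254 0.20076562] [0.54299644 0.10064823 0.20926695]Traceback (most recent call last):
  File "<stdin>", line 16, in <module>
numpy._core._exceptions._UFuncOutputCastingError: Cannot cast ufunc 'bitwise_and' output from dtype('int64') to dtype('bool') with casting rule 'same_kind'
```

View pics/v1.png

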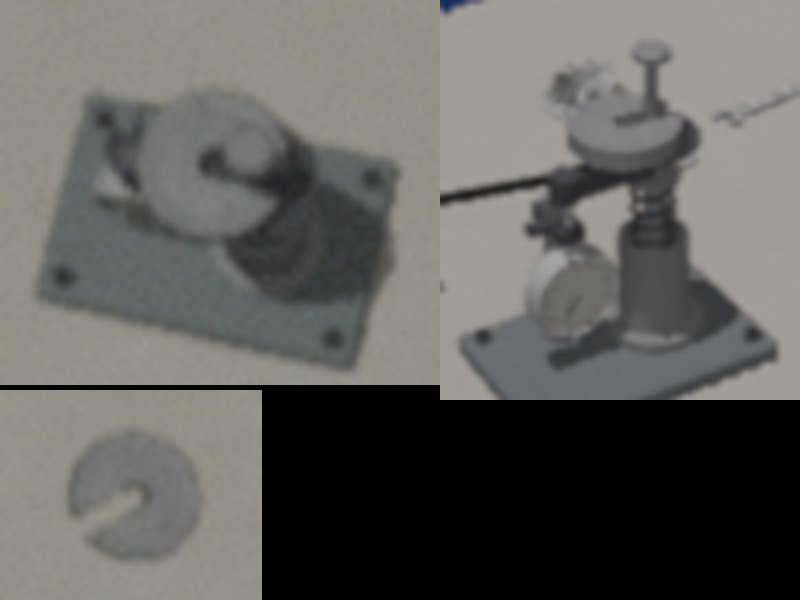

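Run:
```python
from h import *
im,d,T,K=load('t0')
f=lambda x,y,z:ray(195+x/5.5-.4,150+y/5.5-.4,z,T,K)
c=f(208,165,.164);m=f(285,192,.164);print('lower ctr',c,'mouth',m,np.degrees(np.arctan2(*(m-c)[1::-1])),'head',f(250,148,.206))
g=lambda x,y:ray(311+x*50/262,209+(y-390)*40/210,.014,T,K)
c=g(136,496);m=g(80,526);print('upper',c,m,np.degrees(np.arctan2(*(m-c)[1::-1])), g(70,496)-g(202,496))
s=[f(x,y,.014) for x,y in((88,95),(395,160),(355,368),(38,297))];print(s,np.mean(s,0))
```

```text
lower ctr [0.53285524 0.11106319 0.164     ] mouth [0.52383489 0.07704924 0.164     ] -104.85270020303396 head [0.53173604 0.0909693  0.206     ]
upper [ 0.45354709 -0.17255847  0.014     ] [ 0.43563573 -0.14428222  0.014     ] 122.35187830273222 [-0.00583631  0.0681866   0.        ]
[array([0.59890286, 0.18961177, 0.014     ]), array([0.57801692, 0.0295917 , 0.014     ]), array([0.47004669, 0.04110139, 0.014     ]), array([0.49220973, 0.20289161, 0.014     ])] [0.53479405 0.11579912 0.014     ]
```

Call:
send_rows --pt "-12.3 -13 -2.9 -10 0" --pt "-12.3 -13 -2.9 -10 0" --pt "-12.3 -13 -2.9 -10 0" --pt "-12.3 -13 -2.9 -10 0" --pt "-12.3 -13 -2.9 -10 0" --pt "-12.3 -13 -2.9 -10 0" --pt "-12.3 -13 -2.9 -10 0" --pt "-12.3 -13 -2.9 -10 0" --pt "-12.3 -13 -2.9 -10 0" --pt "-12.3 -13 -2.9 -10 0" --pt "-12.3 -13 -2.9 -10 0" --pt "-12.3 -13 -2.9 -10 0" --pt "-12.3 -13 -2.9 -10 0" --pt "-12.3 -13 -2.9 -10 0" --pt "-12.3 -13 -2.9 -10 0" --pt "-12.3 -13 -2.9 -10 0" --pt "-12.3 -13 -2.9 -10 0" --pt "-12.3 -13 -2.9 -10 0" --newtons 40

```text
time_s: 1.9
eef_pos: [0.5274, 0.0971, 0.4196]
tool_rot: [-0.0, 0.991, -0.132, -0.001]
force: [0.2, -0.1, -0.1]
finger_gap: 0.002
```

Run:
```python
from h import *
im,d,T,K=shot('wrist','w0'); s=read_state(); print(s['time_s'],s['eef_pos'],R.from_matrix(rot(s['tool_rot'])).as_euler('ZYX',degrees=True),s['finger_gap'],s['force'])
print(ray(250,190,.164,T,K),T[:3,3])
P=cloud(d,T,K)
for lo,hi in ((.155,.175),(.195,.22)):
  m=(P[...,2]>lo)&(P[...,2]<hi)&(abs(P[...,0]-.53)<.08)&(abs(P[...,1]-.1)<.08)
  v,u=np.nonzero(m); print(m.sum(),P[m].mean(0),P[m].min(0),P[m].max(0),u.min(),u.max(),v.min(),v.max())
cv2.imwrite('pics/v2.png',cv2.resize(im[:,:,::-1],(800,600),interpolation=cv2.INTER_CUBIC))
```

```text
1.95 [0.52747816 0.09696002 0.41975913] [-1.52128950e+01  5.73738835e-02 -1.79968799e+02] 0.0023895057265763547 [-0.66601406 -1.00577677 -0.53657486]
[0.52056809 0.07495393 0.164     ] [0.54886783 0.17458038 0.49000247]
2119 [0.53447945 0.11581326 0.16399347] [0.5008341  0.08036619 0.15508003] [0.56644279 0.14438453 0.17234542] 225 280 129 183
336 [0.53119633 0.09435049 0.20561654] [0.52046827 0.08233275 0.19918393] [0.54169016 0.10428942 0.20802285] 245 265 172 192
```

View pics/v2.png

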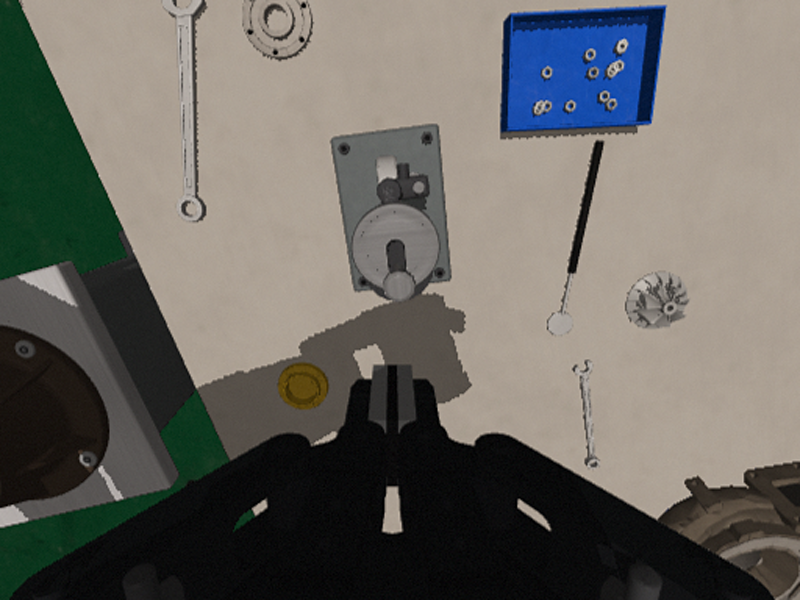

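The wrist view shows the weight centred at about (396,245), with its slot pointing down the image and the head at (400,285). The cap is at (303,386). I'll fit the disc and the slot direction numerically.

Run:
```python
from h import *
im,d,T,K=load('w0'); P=cloud(d,T,K)
v,u=np.mgrid[:384,:512]
X=np.stack([ray(a,b,.164,T,K)[:2] for a,b in zip(u[110:200,210:300].ravel(),v[110:200,210:300].ravel())]).reshape(90,90,2)
Z=P[110:200,210:300,2]
on=((Z>.158)&(Z<.172)).astype(np.uint8)
n,l,s,_=cv2.connectedComponentsWithStats(on); k=1+s[1:,4].argmax(); on=l==k
# circle fit by rim pixels on far side
c=cv2.findContours(on.astype(np.uint8),cv2.RETR_EXTERNAL,cv2.CHAIN_APPROX_NONE)[0][0][:,0]
Q=X[c[:,1],c[:,0]]
from scipy.optimize import least_squares
r=least_squares(lambda p:np.hypot(*(Q-p[:2]).T)-.033,[.533,.111],loss='soft_l1',f_scale=.001);print('ctr',r.x,s[k])
ctr=r.x
rel=X-ctr; rr=np.hypot(rel[...,0],rel[...,1])
for a,b in((.007,.010),(.010,.013),(.013,.016)):
  m=(rr>a)&(rr<b)&(~on)
  ang=np.degrees(np.arctan2(rel[...,1],rel[...,0]))[m]; print(a,np.sort(ang).round()[[0,-1]],ang.mean(),m.sum(),Z[m].mean())
hd=((Z>.198)&(Z<.22)); vv,uu=np.nonzero(hd)
(cx,cy),rad=cv2.minEnclosingCircle(np.stack([uu,vv],1).astype(np.float32)); print('head',ray(cx+210,cy+110,.206,T,K),rad*1.0/K[0,0]*(T[2,3]-.206), 'meanpix',ray(uu.mean()+210,vv.mean()+110,.206,T,K))
```

```text
ctr [0.53379562 0.11230762] [  15   19   56   55 2085]
0.007 [-150.  -41.] -98.23935279651589 30 0.15040688862060955
0.01 [-136.  -30.] -98.92581294597836 33 0.1609038701277899
0.013 [-123.  -58.] -96.69106327120993 26 0.16713713977409633
head [0.53119176 0.09452053 0.206     ] 0.010332936175979208 meanpix [0.5312264  0.09448289 0.206     ]
```

Call:
send_rows --pt "-0.05 -0.9 1 -0.6 0" --pt "-0.09 -1.75 2 -1.24 0" --pt "-0.09 -1.75 3 -1.24 0" --pt "-0.09 -1.75 4 -1.24 0" --pt "-0.09 -1.75 4.6 -1.24 0" --pt "-0.09 -1.75 4.8 -1.24 0" --pt "-0.09 -1.75 4.8 -1.24 0"

```text
time_s: 2.65
eef_pos: [0.5423, 0.1648, 0.2275]
tool_rot: [-0.0, 0.997, -0.079, -0.001]
force: [-1.2, 0.4, 0.2]
finger_gap: -0.002
```

Run:
```python
from h import *
im,d,T,K=shot('wrist','w1'); s=read_state(); print(s['time_s'],s['eef_pos'],R.from_matrix(rot(s['tool_rot'])).as_euler('ZYX',degrees=True),s['force'])
cv2.imwrite('pics/v3.png',cv2.resize(im[:,:,::-1],(640,480)))
```

```text
2.7 [0.5426109  0.16500044 0.22856858] [-9.06992399e+00  1.71322402e-02 -1.79951944e+02] [-0.85860408 -0.67471444 -0.10873428]
```

View pics/v3.png

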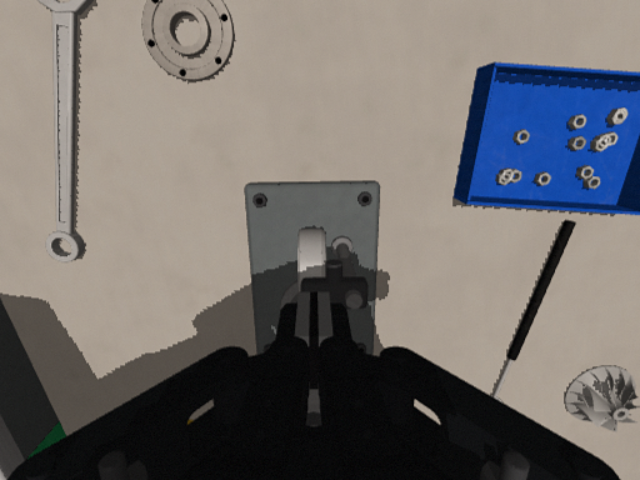

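The closed fingers stand behind the weight, over the gauge clamp at (330,285), and touch nothing. Next is the push.

Call:
send_rows --pt "0 0.1 0 0 0" --pt "0 0.2 0 0 0" --pt "0 0.3 0 0 0" --pt "0 0.4 0 0 0" --pt "0 0.45 0 0 0" --pt "0 0.5 0 0 0" --pt "0 0.55 0 0 0" --pt "0 0.6 0 0 0"

```text
time_s: 3.5
eef_pos: [0.5388, 0.1413, 0.2286]
tool_rot: [-0.0, 0.997, -0.079, -0.0]
force: [0.4, 0.9, 0.4]
finger_gap: 0.007
```

Call:
send_rows --pt "0 0.02 0 0 0" --pt "0 0.04 0 0 0" --pt "0 0.06 0 0 0"

```text
time_s: 3.8
eef_pos: [0.5384, 0.1389, 0.2285]
tool_rot: [-0.0, 0.997, -0.079, -0.0]
force: [-0.4, 1.5, 0.7]
finger_gap: 0.001
```

Call:
send_rows --pt "0 0.02 0 0 0" --pt "0 0.04 0 0 0"

```text
time_s: 4.0
eef_pos: [0.5382, 0.1373, 0.2285]
tool_rot: [-0.0, 0.997, -0.079, -0.0]
force: [0.3, 1.8, 0.7]
finger_gap: -0.002
```

Call:
send_rows --pt "0 0.02 0 0 0" --pt "0 0.04 0 0 0"

```text
time_s: 4.2
eef_pos: [0.5379, 0.1356, 0.2285]
tool_rot: [-0.0, 0.997, -0.079, -0.0]
force: [0.6, 2.0, -0.2]
finger_gap: 0.001
```

Call:
send_rows --pt "0 0.02 0 0 0" --pt "0 0.03 0 0 0"

```text
time_s: 4.4
eef_pos: [0.5377, 0.1344, 0.2285]
tool_rot: [-0.0, 0.997, -0.079, -0.0]
force: [0.0, 2.2, 0.9]
finger_gap: -0.0
```

Call:
send_rows --pt "0 0.02 0 0 0" --pt "0 0.03 0 0 0"

```text
time_s: 4.6
eef_pos: [0.5375, 0.1331, 0.2285]
tool_rot: [-0.0, 0.997, -0.079, -0.0]
force: [0.3, 1.9, 0.0]
finger_gap: 0.001
```

Call:
send_rows --pt "0 0.02 0 0 0" --pt "0 0.03 0 0 0"

```text
time_s: 4.8
eef_pos: [0.5374, 0.1325, 0.2286]
tool_rot: [-0.001, 0.997, -0.079, 0.0]
force: [1.5, 10.4, 1.3]
finger_gap: 0.005
```

Call:
send_rows --pt "0 0.02 0 0 0" --pt "0 0.03 0 0 0"

```text
time_s: 5.0
eef_pos: [0.5374, 0.1323, 0.2287]
tool_rot: [-0.002, 0.997, -0.079, 0.0]
force: [1.5, 14.0, 0.5]
finger_gap: 0.002
```

Call:
send_rows --pt "0 0.02 0 0 0" --pt "0 0.03 0 0 0"

```text
time_s: 5.2
eef_pos: [0.5373, 0.1322, 0.2288]
tool_rot: [-0.003, 0.997, -0.08, 0.001]
force: [1.3, 13.9, 0.4]
finger_gap: -0.0
```

Call:
send_rows --pt "0 -0.3 -0.1 0 0" --pt "0 -0.6 -0.3 0 0" --pt "0 -0.6 -1.5 0 0" --pt "0 -0.6 -2.7 0 0" --pt "0 0 -3.3 0 0" --pt "0 1.2 -3.3 -1 20" --pt "-0.2 2.4 -3.3 -2.5 40" --pt "-0.4 3.6 -3.2 -4 60" --pt "-0.6 4.8 -2.6 -5.5 85" --pt "-0.8 6 -2 -7 85" --pt "-0.88 7.1 -1.4 -8.2 85" --pt "-0.88 7.85 -1 -8.2 85" --pt "-0.88 7.85 -1 -8.2 85" --pt "-0.88 7.85 -1 -8.2 85"

```text
time_s: 6.6
eef_pos: [0.4528, -0.1729, 0.2669]
tool_rot: [-0.003, 0.962, 0.274, 0.002]
force: [1.1, 0.2, -0.6]
finger_gap: 0.997
```

Run:
```python
from h import *
im,d,T,K=shot('wrist','w2'); s=read_state(); print(s['time_s'],s['eef_pos'],R.from_matrix(rot(s['tool_rot'])).as_euler('ZYX',degrees=True),s['finger_gap'],s['force'])
b=shot('top','t1')[0]
o=np.zeros((600,800,3),np.uint8);o[:480,:640]=cv2.resize(im,(640,480)); o[360:600,560:800]=cv2.resize(b[155:195,215:255],(240,240),interpolation=cv2.INTER_CUBIC)
cv2.imwrite('pics/v4.png',o[:,:,::-1])
```

```text
6.65 [ 0.45305383 -0.17215529  0.26734064] [  31.84794319   -0.29929598 -179.77900878] 0.9904959985147732 [0.1080464  0.09247973 0.23285144]
```

View pics/v4.png

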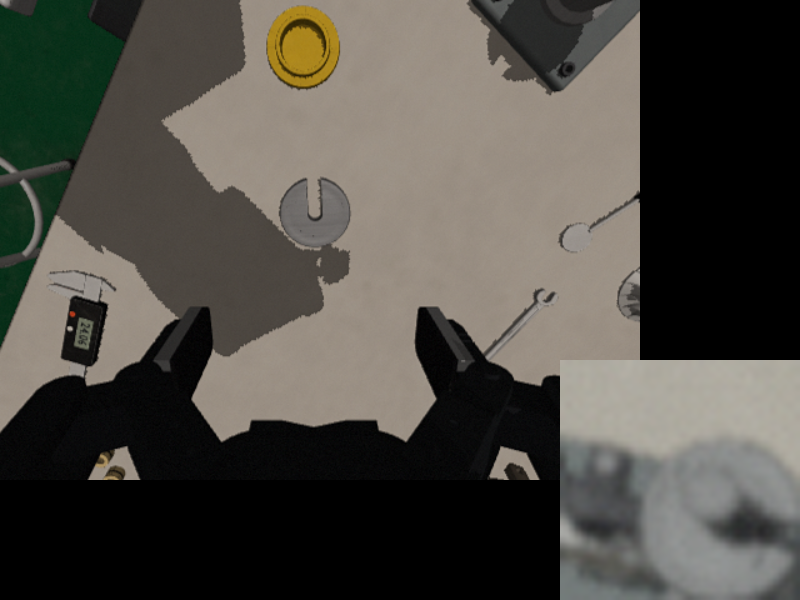

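The upper weight is centred at about (315,213), with its slot mouth straight up the image at (314,180), so the tool yaw is aligned. The top-view crop shows the lower weight moved, with its slot end at the stem.

Run:
```python
from h import *
im,d,T,K=load('w2')
s=.8
c=ray(315*s,213*s,.014,T,K); print('ctr',c,'mouth',(m:=ray(314.3*s,180*s,.014,T,K)),np.degrees(np.arctan2(*(m-c)[1::-1])),np.linalg.norm(ray(350*s,213*s,.014,T,K)-ray(280*s,213*s,.014,T,K)))
P=cloud(d,T,K);g=cv2.cvtColor(im,cv2.COLOR_RGB2HSV)
m=(P[...,2]>.007)&(P[...,2]<.025); m[:130]=0;m[215:]=0;m[:,:205]=0;m[:,300:]=0
n,l,st,_=cv2.connectedComponentsWithStats(m.astype(np.uint8));k=1+st[1:,4].argmax();print(st[k])
co=cv2.findContours((l==k).astype(np.uint8),cv2.RETR_EXTERNAL,cv2.CHAIN_APPROX_NONE)[0][0][:,0]
Q=np.array([ray(a,b,.014,T,K)[:2] for a,b in co])
from scipy.optimize import least_squares
r=least_squares(lambda p:np.hypot(*(Q-p[:2]).T)-.033,c[:2],loss='soft_l1',f_scale=.001).x;print('fit',r)
s=read_state();Rm=rot(s['tool_rot']);print('tool delta mm',(Rm.T@(np.r_[r,.014]-s['eef_pos']))*1000)
in_=[];
for a,b in np.ndindex(384,512):
  if 130<a<180 and 220<b<285 and l[a,b]!=k:
    q=ray(b,a,.014,T,K)[:2]-r
    if .012<np.hypot(*q)<.028: in_.append(q)
in_=np.array(in_);print('slot dir',len(in_),np.degrees(np.arctan2(*in_.mean(0)[::-1])))
```

```text
ctr [ 0.4548     -0.16904475  0.014     ] mouth [ 0.43811262 -0.14337488  0.014     ] 123.02694668718554 0.06516132887691467
[ 224  142   56   56 2114]
fit [ 0.45452409 -0.16958639]
tool delta mm [ 8.88630171e-01 -2.41558939e-01  2.53535213e+02]
slot dir 158 123.6370772126575
```

Run:
```python
from h import *
Tc=np.array(camera_params('wrist')['T_tool_cam'])
for f in('w2','w0','w1'):
  im,d,T,K=load(f); P=cloud(d,Tc,K); m=(abs(P[...,0])<.07)&(abs(P[...,1])<.03)&(P[...,2]<.1)&(d>0)
  q=P[m]; print(f,np.percentile(q[:,2],[50,95,99,100]).round(4)); t=q[q[:,2]>np.percentile(q[:,2],97)-.003]; print(t.min(0),t.max(0))
```

```text
w2 [-0.0028  0.0406  0.0531  0.0602]
[-0.05541389 -0.01238096  0.04339016] [0.05693385 0.01077913 0.06017634]
w0 [-0.002   0.0351  0.059   0.0695]
[-0.01280322 -0.01243077  0.04315627] [ 0.01439152 -0.00664151  0.06953373]
w1 [-0.0019  0.0351  0.059   0.0695]
[-0.01277282 -0.01256721  0.04323488] [ 0.0144613  -0.00644092  0.06953256]
```

Call:
send_rows --pt "0.02 0 1 -0.3 85" --pt "0.02 0 2 -0.3 85" --pt "0.02 0 3 -0.3 85" --pt "0.02 0 4 -0.3 85" --pt "0.02 0 4.7 -0.3 85" --pt "0.02 0 4.98 -0.3 85" --pt "0.02 0 4.98 -0.3 85" --pt "0.02 0 4.98 -0.3 70" --pt "0.02 0 4.98 -0.3 62" --pt "0.02 0 4.98 -0.3 60" --pt "0.02 0 4.98 -0.3 60" --pt "0.02 0 4.98 -0.3 60" --pt "0.02 0 4.98 -0.3 60" --newtons 60

```text
time_s: 8.0
eef_pos: [0.4551, -0.1701, 0.0704]
tool_rot: [-0.001, 0.958, 0.288, 0.003]
force: [0.5, 4.5, 8.0]
finger_gap: 0.744
```

Run:
```python
from h import *
im,d,T,K=shot('wrist','w3'); s=read_state(); print(s['time_s'],s['eef_pos'],R.from_matrix(rot(s['tool_rot'])).as_euler('ZYX',degrees=True),s['finger_gap'],s['force'],s['ft_torque'])
cv2.imwrite('pics/v5.png',cv2.resize(im[:,:,::-1],(640,480)))
Tc=np.array(camera_params('wrist')['T_tool_cam'])
P=cloud(d,Tc,K); m=(abs(P[...,0])<.06)&(abs(P[...,1])<.05)&(P[...,2]<.075)&(P[...,2]>.035)&(d>0)
q=P[m]; print(q.min(0),q.max(0),np.percentile(q[:,2],[10,50,90]))
```

```text
8.05 [ 0.45503868 -0.17007614  0.07044264] [  33.43160319   -0.41389383 -179.96808217] 0.7427045045655258 [0.74699539 4.84531272 9.53455801] [ 0.69898519 -0.04471614  0.02139604]
[-0.05999718 -0.04999974  0.03500016] [0.05998331 0.04999722 0.07270216] [0.05570023 0.06958162 0.07081708]
```

View pics/v5.png

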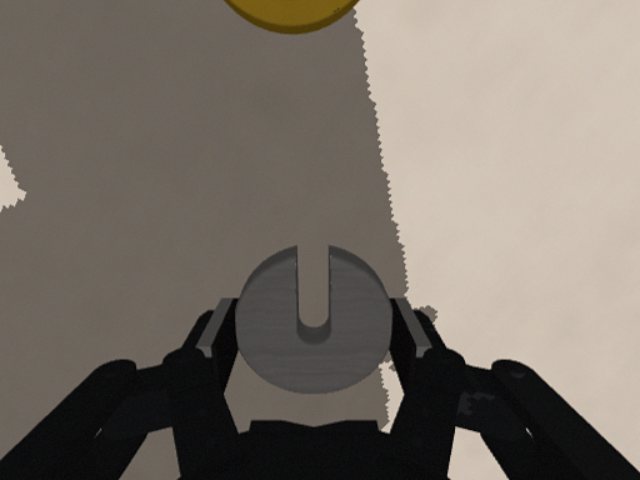

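The weight sits centred between the pads with its slot straight up the image at (314,245), and the tips rest on the bench. Next I lift it and carry it to the pre-insertion pose.

Call:
send_rows --pt "0 0 -0.3 0 60" --pt "0 0 -0.9 0 60" --pt "0 0 -1.9 0 60" --pt "0.4 -0.3 -2.9 1 60" --pt "1.1 -0.8 -3.9 2.2 60" --pt "1.9 -1.5 -4.5 3.6 60" --pt "2.7 -2.1 -4.5 5 60" --pt "3.4 -2.7 -4.5 6.5 60" --pt "4 -3.2 -4.4 8 60" --pt "4.22 -3.36 -4.3 8.5 60" --pt "4.22 -3.36 -4.28 8.5 60" --pt "4.22 -3.36 -4.28 8.5 60" --pt "4.22 -3.36 -4.28 8.5 60"

```text
time_s: 9.35
eef_pos: [0.5206, 0.0336, 0.2437]
tool_rot: [-0.002, 0.997, -0.079, 0.003]
force: [-0.6, -0.2, -3.6]
finger_gap: 0.737
```

```bash
cat > m.py <<'E'
from h import *
import sys
im,d,T,K=shot('wrist',sys.argv[1]); s=read_state(); print(s['time_s'],s['eef_pos'],R.from_matrix(rot(s['tool_rot'])).as_euler('ZYX',degrees=True),s['finger_gap'],s['force'],s['ft_torque'])
cv2.imwrite('pics/'+sys.argv[2]+'.png',cv2.resize(im[:,:,::-1],(768,576)))
Tc=np.array(camera_params('wrist')['T_tool_cam']);P=cloud(d,Tc,K);np.save('pics/P.npy',P)
W=cloud(d,T,K)
m=(W[...,2]>.199)&(W[...,2]<.22)&(abs(W[...,0]-.531)<.02)&(abs(W[...,1]-.095)<.02)
print('head px',m.sum())
if m.sum()>50:
  v,u=np.nonzero(m); print('head world',W[m].mean(0),'tool',P[m].mean(0)*1000,'px',u.min(),u.max(),v.min(),v.max())
E
python3 m.py w4 v6
```

```text
9.4 [0.52066169 0.0335411  0.24355883] [  -9.08505324   -0.31488084 -179.69731658] 0.7405191948279172 [-1.22670684 -0.55522478 -3.90187335] [-0.0117722  -0.00507336 -0.00706158]
head px 2374
head world [0.53101793 0.09366565 0.20595757] tool [  0.63597802 -60.75372667  38.04388473] px 224 279 125 180
```

View pics/v6.png

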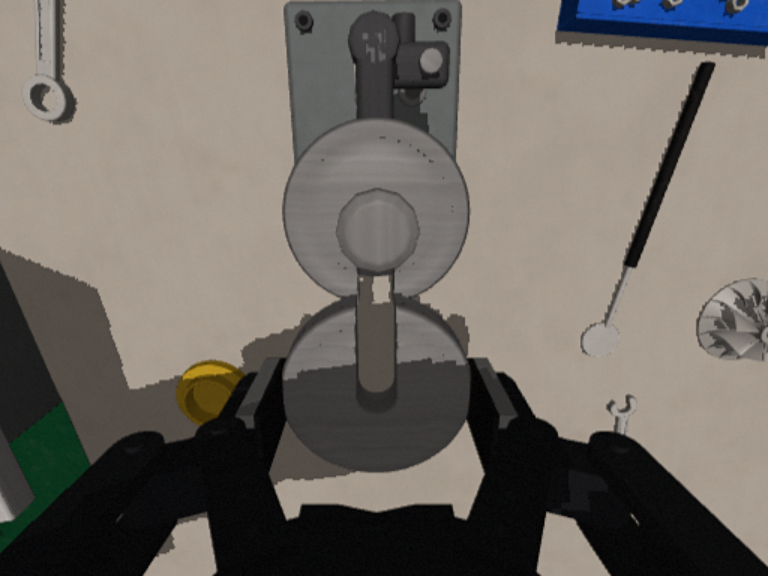

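Head (377,230), lower slot (376,285) and held slot (376,350) line up, and tool x agrees to 0.6 mm. The weight is level, between the lower weight and the head. Next is the insertion.

Call:
send_rows --pt "0.015 -0.2 0 0 60" --pt "0.015 -0.4 0 0 60" --pt "0.015 -0.6 0 0 60" --pt "0.015 -0.8 0 0 60" --pt "0.015 -1 0 0 60" --pt "0.015 -1.15 0 0 60" --pt "0.015 -1.3 0 0 60" --pt "0.015 -1.4 0 0 60"

```text
time_s: 10.2
eef_pos: [0.5302, 0.0893, 0.2438]
tool_rot: [-0.002, 0.997, -0.079, 0.003]
force: [0.2, 1.5, -2.3]
finger_gap: 0.746
```

Call:
send_rows --pt "0 -0.03 0 0 60" --pt "0 -0.06 0 0 60" --pt "0 -0.06 0 0 60"

```text
time_s: 10.5
eef_pos: [0.5305, 0.0917, 0.2438]
tool_rot: [-0.002, 0.997, -0.079, 0.003]
force: [0.4, 0.1, -3.1]
finger_gap: 0.741
```

Call:
send_rows --pt "0 -0.02 0 0 60" --pt "0 -0.04 0 0 60"

```text
time_s: 10.7
eef_pos: [0.5308, 0.0931, 0.2438]
tool_rot: [-0.002, 0.997, -0.079, 0.003]
force: [-0.1, 0.2, -2.9]
finger_gap: 0.743
```

Call:
send_rows --pt "0 -0.02 0 0 60" --pt "0 -0.04 0 0 60"

```text
time_s: 10.9
eef_pos: [0.531, 0.0943, 0.2438]
tool_rot: [-0.002, 0.997, -0.079, 0.003]
force: [-0.9, -9.1, -2.8]
finger_gap: 0.741
```

Call:
send_rows --pt "0 -0.02 0 0 60" --pt "0 -0.03 0 0 60"

```text
time_s: 11.1
eef_pos: [0.5311, 0.0945, 0.2437]
tool_rot: [-0.001, 0.997, -0.079, 0.002]
force: [-1.2, -12.0, -3.6]
finger_gap: 0.743
```

Call:
send_rows --pt "0 -0.02 0 0 60" --pt "0 -0.03 0 0 60"

```text
time_s: 11.3
eef_pos: [0.5311, 0.0946, 0.2436]
tool_rot: [0.0, 0.997, -0.079, 0.002]
force: [-1.0, -12.6, -2.9]
finger_gap: 0.746
```

Call:
send_rows --pt "0 0.01 0.03 0 60" --pt "0 0.01 0.08 0 60" --pt "0 0.01 0.13 0 60" --pt "0 0.01 0.18 0 60" --pt "0 0.01 0.22 0 60" --pt "0 0.01 0.22 0 60"

```text
time_s: 11.9
eef_pos: [0.531, 0.0943, 0.2346]
tool_rot: [0.0, 0.997, -0.079, 0.002]
force: [-1.6, -0.6, -2.3]
finger_gap: 0.743
```

Call:
send_rows --pt "0 0 0.03 0 60" --pt "0 0 0.06 0 60" --pt "0 0 0.06 0 60"

```text
time_s: 12.2
eef_pos: [0.531, 0.0943, 0.2321]
tool_rot: [0.0, 0.997, -0.079, 0.002]
force: [-0.8, -0.8, -2.4]
finger_gap: 0.74
```

Call:
send_rows --pt "0 0 0.03 0 60" --pt "0 0 0.06 0 60" --pt "0 0 0.06 0 60"

```text
time_s: 12.5
eef_pos: [0.5311, 0.0943, 0.2297]
tool_rot: [0.0, 0.997, -0.079, 0.002]
force: [-1.2, -0.2, 0.8]
finger_gap: 0.74
```

Call:
send_rows --pt "0 0 0 0 64" --pt "0 0 0 0 67" --pt "0 0 0 0 70" --pt "0 0 0 0 76" --pt "0 0 0 0 85" --pt "0 0 0 0 85" --pt "0 0 0 0 85"

```text
time_s: 13.2
eef_pos: [0.5311, 0.0943, 0.2297]
tool_rot: [0.0, 0.997, -0.079, 0.002]
force: [-0.3, 0.5, -0.9]
finger_gap: 0.994
```

Run:
```python
from h import *
im,d,T,K=shot('scene','s1');s=read_state();print(s['force'],s['eef_pos'],s['finger_gap'])
w=shot('wrist','w5')[0]
o=np.zeros((600,800,3),np.uint8);o[:300,:400]=cv2.resize(w,(400,300));o[:600,400:]=cv2.resize(im[140:260,195:275],(400,600),interpolation=cv2.INTER_CUBIC)
o[300:600,:400]=cv2.resize(w[150:384,100:412],(400,300))
cv2.imwrite('pics/v7.png',o[:,:,::-1])
```

```text
[ 0.20169169 -0.63539352  0.82114196] [0.53109018 0.09429367 0.22967748] 0.9933763654487526
```

View pics/v7.png

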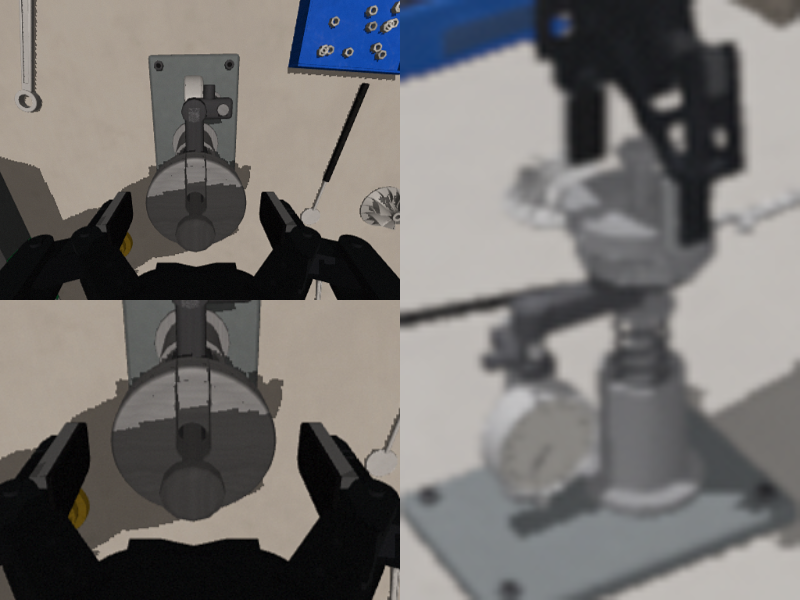

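The weight is released. It lies on the lower one with its slot pointing up the image, the head at (192,490) over the slot's end, and the fingers clear. I'll rise straight up and check.

Call:
send_rows --pt "0 0 -0.4 0 85" --pt "0 0 -1 0 85" --pt "0 0 -2 0 85" --pt "0 0 -3 0 85" --pt "0 0 -4 0 85" --pt "0 0 -4.8 0 85" --pt "0 0.6 -4.8 0 85" --pt "0 1.2 -4.8 0 85" --pt "0 1.2 -4.8 0 85" --pt "0 1.2 -4.8 0 85"

```text
time_s: 14.3
eef_pos: [0.5228, 0.0469, 0.4217]
tool_rot: [0.0, 0.997, -0.079, 0.002]
force: [-0.6, 0.1, -0.2]
finger_gap: 0.997
```

Run:
```python
from h import *
from scipy.optimize import least_squares
im,d,T,K=shot('wrist','w6');s=read_state();print(s['time_s'],s['eef_pos']);P=cloud(d,T,K)
near=(abs(P[...,0]-.532)<.06)&(abs(P[...,1]-.1)<.06)
h=near&(P[...,2]>.19)&(P[...,2]<.22); v,u=np.nonzero(h); zh=P[h][:,2].mean(); H=ray(u.mean(),v.mean(),zh,T,K);print('head',H,h.sum())
on=near&(P[...,2]>.163)&(P[...,2]<.185); on=cv2.morphologyEx(on.astype(np.uint8),cv2.MORPH_OPEN,np.ones((3,3)))
n,l,st,_=cv2.connectedComponentsWithStats(on);k=1+st[1:,4].argmax();m=l==k;z=P[m][:,2].mean();print('upper top z',z,st[k])
A=np.c_[P[m][:,:2]-P[m][:,:2].mean(0),np.ones(m.sum())];print('slopes deg',np.degrees(np.linalg.lstsq(A,P[m][:,2],rcond=None)[0][:2]))
c=cv2.findContours((m|h).astype(np.uint8),cv2.RETR_EXTERNAL,cv2.CHAIN_APPROX_NONE)[0]
c=max(c,key=len)[:,0];Q=np.array([ray(a,b,z,T,K)[:2] for a,b in c])
r=least_squares(lambda p:np.hypot(*(Q-p[:2]).T)-.033,[.532,.097],loss='soft_l1',f_scale=.0007).x;print('upper ctr',r,'minus head',(r-H[:2])*1000)
x0,y0=int(u.mean()),int(v.mean())
w=cv2.resize(im[max(0,y0-50):y0+50,x0-50:x0+50],(400,400),interpolation=cv2.INTER_CUBIC)
i2=shot('scene','s2')[0];i3=shot('top','t2')[0]
o=np.zeros((600,800,3),np.uint8);o[:400,:400]=w;o[:400,400:]=cv2.resize(i2[150:250,195:295],(400,400),interpolation=cv2.INTER_CUBIC);o[400:,:267]=cv2.resize(i3[120:270,140:340],(267,200))
o[400:,300:500]=cv2.resize(i3[150:200,210:260],(200,200),interpolation=cv2.INTER_CUBIC)
cv2.imwrite('pics/v8.png',o[:,:,::-1])
```

```text
14.35 [0.52286161 0.04723643 0.42161191]
head [0.53089769 0.0936843  0.20081805] 360
upper top z 0.17302716527667633 [ 221   99   60   60 2201]
slopes deg [ 0.03946393 -0.00022838]
upper ctr [0.5315376  0.09438807] minus head [0.63990261 0.70377338]
```

View pics/v8.png

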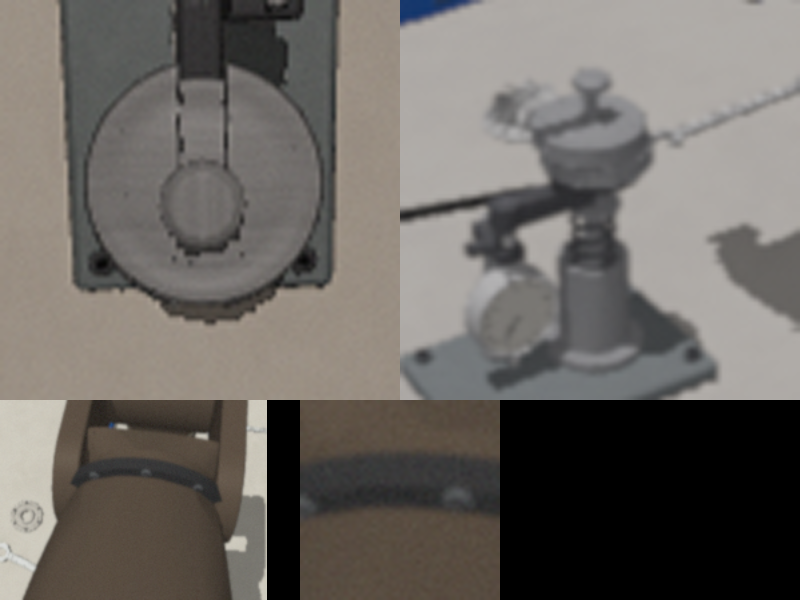

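The head has sunk 5.2 mm and the upper top is at 0.173 m and level, both as expected. I'll compare the two weights' offsets from the axis.

Run:
```python
from h import *
from scipy.optimize import least_squares
def fit(Q,c0): 
  r=least_squares(lambda p:np.hypot(*(Q-p[:2]).T)-.033,c0,loss='soft_l1',f_scale=.0007); return r.x
im,d,T,K=load('w4');P=cloud(d,T,K)
near=(abs(P[...,0]-.532)<.06)&(P[...,1]>.05)&(P[...,1]<.16)
m=near&(P[...,2]>.157)&(P[...,2]<.172)&(P[...,1]>.078)
c=max(cv2.findContours(m.astype(np.uint8),cv2.RETR_EXTERNAL,cv2.CHAIN_APPROX_NONE)[0],key=len)[:,0]
Q=np.array([ray(a,b,.164,T,K)[:2] for a,b in c]);Q=Q[Q[:,1]>.095]
r=fit(Q,[.531,.092]);print('w4 lower ctr',r,'minus head(.2060)',(r-[.53102,.09367])*1000)
im,d,T,K=load('s2');P=cloud(d,T,K);q=P[(abs(P[...,0]-.53)<.06)&(abs(P[...,1]-.1)<.06)]
for n,a,b in(('lower',.1475,.156),('upper',.1615,.169)):
  Q=q[(q[:,2]>a)&(q[:,2]<b)][:,:2]; Q=Q[np.hypot(*(Q-[.531,.094]).T)>.025]; print(n,len(Q),fit(Q,[.531,.094]))
h=q[q[:,2]>.192];print('head',len(h),h.mean(0))
```

```text
w4 lower ctr [0.5304392  0.09014192] minus head(.2060) [-0.58080468 -3.52808168]
lower 89 [0.53053351 0.09093701]
upper 81 [0.53187848 0.09489606]
head 2790 [0.51194895 0.06563326 0.47012391]
```

```bash
python3 -c "
from station import *
print(job_done())"
```

```text
the job is handed in; nothing more can be done
None
```

Both slotted weights are on the carrier around the stem, with their slots facing opposite ways, and the job was handed in at about 14.5 s of the 54 s allowed.

**What I did:** I pushed the lower weight along its slot with closed fingers until it stopped against the stem at about 14 N. I then gripped the second weight across its rim and slid it on under the head with its slot reversed. It stopped against the stem at about 12 N, and I lowered it onto the first weight, released it and moved clear.

**Last checks:**
- **Load:** the stem head sank about 5.2 mm, against about 5.4 mm expected. The upper weight's top face was at 0.173 m, as expected, and tilted less than 0.1°.
- **Fit:** the two weight centres measured about 4 mm apart along the slot line; 5 mm would mean both hard against the stem. They are therefore within about 1 mm of fully home in total.
- **Disagreement:** the wrist camera put the upper weight only about 1 mm past the stem axis instead of 2.5 mm. About 1 mm of that is camera bias. The rest is the 0.4 mm I backed off before lowering, plus any small shift on release. I left it there, because another push could have dragged the lower weight out.
- **Not rechecked:** the arm went nowhere near the wrench, seal plate or blanking cap. The arm blocked much of the final top picture, so I did not measure their positions again.

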